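# Shift the round lampholder to the test contact

### The job

On the lampholder test jig, slide the three carriers round the tray one at a time through the empty space, without lifting any of them out, until the carrier with the round holder sits fully in the test place (the tray corner beside the steel contact shoe). Then push the contact shoe fully home over that carrier. Leave all three carriers lying flat in the tray and do not disturb the other things on the bench.

Things in the scene. Friction and masses are not known exactly. Their poses are not given: they have to be found in the camera images.
- jig: Fixed wooden board 260 (x) x 380 (y) x 18 mm with a square tray in its middle. Origin: centre of the underside, at table height; z up; contact shoe on its +y side. Tray: inside 158 x 158 mm, 2 x 2 places 79 mm apart with no walls between, floor 22 mm above the table; rim 10 mm wide, top 34 mm above the table, level with the carriers' plates. One place is empty; carriers have about 3 mm play.
- test_place (a point): The test place, the tray's +x +y corner in the jig's frame, next to the contact shoe; the bar holder stands here at first. The point is on the tray floor (22 mm above the table) at the centre of that place.
- near_left_place (a point): The tray's -x +y place in the jig's frame. The point is on the tray floor (22 mm above the table) at the centre of that place.
- near_right_place (a point): The tray's -x -y place in the jig's frame, diagonal to the test place; empty at first. The point is on the tray floor (22 mm above the table) at the centre of that place.
- far_right_place (a point): The tray's +x -y place in the jig's frame. The point is on the tray floor (22 mm above the table) at the centre of that place.
- round_holder_mid (a point): The round holder: grey carrier plate 76 x 76 x 12 mm, corners chamfered 7 mm, about 180 g, loose in the tray; in the middle of its top a white upright cylinder 30 mm in diameter and 30 mm tall. The point is at the holder's centre, half-way up: 27 mm above the plate's underside, 49 mm above the table. z up, axes as the jig's.
- square_holder_mid (a point): The square holder: grey carrier plate 76 x 76 x 12 mm, corners chamfered 7 mm, about 180 g, loose in the tray; in the middle of its top a white block 30 x 30 mm and 30 mm tall. The point is at the holder's centre, half-way up: 27 mm above the plate's underside, 49 mm above the table. z up, axes as the jig's.
- bar_holder_mid (a point): The bar holder: grey carrier plate 76 x 76 x 12 mm, corners chamfered 7 mm, about 180 g, loose in the tray; in the middle of its top a white narrow block 42 mm long (along the jig's x), 22 mm wide (y) and 30 mm tall. The point is at the holder's centre, half-way up: 27 mm above the plate's underside, 49 mm above the table. z up, axes as the jig's.
- shoe (a joint): Travel of the steel contact shoe in m: 0 drawn back (tip at the rim's outer edge), 0.030 fully home (stop; tip 30 mm further in, over the carrier). Slides towards the jig's -y with about 1.5 N friction and stays put. Plate 42 mm (jig x) x 66 mm (y) x 6 mm, top 43 mm above the table, underside 3 mm above the rim and carrier plates, with an upright tab at its outer end.
- shoe_tab (a point): Centre of the shoe's upright tab, 34 mm wide (jig x), 8 mm thick (jig y, so its outer pushing face is 4 mm to +y of this point), rising from 41 mm to 77 mm above the table. The point is 62 mm above the table, in line with the test place's centre in the jig's x, and moves with the shoe; axes as the jig's.
- starter: Bystander on the jig's board (-y side): loose white canister 22 mm in diameter, 40 mm tall. Origin: centre of its underside.
- end_cap: Bystander on the jig's board (-y side): loose metal tube cap 29 mm in diameter, 30 mm tall. Origin: centre of its underside.
- clip: Bystander on the jig's board (+y side): loose white U-shaped tube clip 34 x 24 x 25 mm. Origin: centre of its underside.
- tape: Bystander: tape roll 100 mm in diameter, 24 mm high, lying flat. Origin: centre of its underside.
- driver: Bystander: screwdriver about 200 mm long, lying on the table.
- screw_jar: Bystander: clear jar 60 mm in diameter, 80 mm tall. Origin: centre of its underside.
- led_driver: Bystander: aluminium lamp driver 160 x 42 x 30 mm. Origin: centre of its underside.
There are look-alikes about, which are no part of the job. Leave any red or yellow look-alike of the part that bears bar_holder_mid alone.

How it is judged:
By the outcome, as a careful person would: the job done as asked, in the order asked, and still so for the second after the job is handed in, with the robot touching nothing.
It also fails if it takes over 54 s, if anything falls off the work surface, if the arm or the gripper's body presses on something with over 40 N, if the wrist force passes 120 N, or if a joint passes its speed limit or range.

### The arm

A 6-joint arm with a two-finger parallel gripper is mounted at the origin on the work surface. World frame = base frame: x ahead of the robot, y to its left, z up, the work surface at z = 0. Lengths are in mm, angles in degrees, forces in N, time in s.
With the tool pointing down it reaches from about 375 to 975 mm from the base axis. Payload 3.8 kg.
Tool frame: the origin (TCP) lies midway between the tips of the shut fingers; the grasp point (between the pads) lies 19 mm behind it; x points along the fingers, z is the direction in which the jaws open and shut, and the axes are right-handed (so a half turn about x gives the same grasp; the last joint's range is limited). The gripper opens to 88 mm and grips with 3 to 60 N. Pads are 18 mm wide; open, the fingers measure 123 mm over their backs; the gripper's body (75 mm by 187 mm) begins 45 mm behind the grasp point.
Start: joints at [70.938, 15.12, 91.902, -0, 72.978, -2.114], TCP at [196.764, 645.68, 238.706] pointing down, gripper open.
Joint ranges: [-150.88, 150.88], [-54.13, 125.18], [17.81, 147.31], [-75.09, 255.09], [0, 152.58], [-146.25, 146.25]. Speed limits (degrees/s): [147.25, 147.25, 180, 180, 180, 180].

### API

Orientations are given as a 3x3 rotation matrix whose columns are the frame's x, y, z axes.
In Python, from plant import r gives the robot as it stands.
- The arm moves only by the tool play_rows, never from a script. Its arguments are lists of equal length, an entry for each row: "translation": the shift along the tool's x, y, z in mm, a list of three; "roll": the turn about the tool's x in degrees; "grip": the opening, from 0 (shut) to 1 (fully open). In form: {"translation": [[tx, ty, tz], ...], "roll": [roll, ...], "grip": [grip, ...]}. A call has exactly 5 rows; each row is the pose to reach, as a shift and turn from the pose commanded when the call began, along the tool's axes at that moment; what a row does not reach only later rows make up. A row lasts 1/12 s, in which the tool goes at most 41.7 mm and 7.16 degrees, less where a joint would pass 70% of its speed; a pose out of reach is approached as far as the arm can. A call with a gripper value outside its range is refused whole. The fingers move at their own pace and stop on an object; the grip force is fixed at half the most. Time passes only in rows, so rows that repeat a pose let the fingers close, or fill a call up. It gives the time, the measured TCP pose, the force and the opening at its end, in the units of the state.
- r.get_state(): the state, without advancing time (a new reading comes with each control period).
- r.camera(name): name is "scene" or "side" or "wrist"; returns (picture, depth): 480x640x3 uint8, red, green, blue; 480x640 float32, mm along the optical axis (not along the pixel's ray), 0 where there is no reading.
- r.calibration(name): a dict with "mtx" (3x3 intrinsics, pixels), "k1" (the pictures are not rectified: a ray, as slopes to the right and down, at radius r is drawn at 1 + k1 r^2 times it, then the intrinsics apply), "origin" and "rotation" of the camera in the world; the wrist camera has in their place "hand_eye" (4x4, takes a point from camera to tool coordinates, whose origin is the TCP and whose axes are the tool frame's). Camera axes: x right, y up, looking along -z (the intrinsics and any distortion apply to the point x, -y, -z); pixel columns grow to the right and rows downward; lengths in mm; the calibration is good to about 2 mm. A picture is of the moment at which its call begins: read the wrist's pose just before it. calibration takes no time and is no camera call.
- r.job_done(): hands the job in, once; it reports no verdict.
Trained networks look in the newest picture that a camera, given by its name, has taken for a name from the list of things; names that differ only in an ending like _2 or _b are one class to them, and where a whole thing is asked for, a point or a joint stands for the part that bears it (a point fixed in the world has none). Each returns a list of dicts, best first, with "p" (0 to 1); they miss things now and then, are a little off and sometimes report something else, mostly with a low value. They report only what shows in the picture. A call takes as long as a camera call. They do not tell look-alikes from the thing itself.
- r.search_frame(label, camera): "uv" ([column, row] in pixels, amid what is visible of it).
- r.tip_of(label, camera): "uv" ([column, row] in pixels: a listed point, or the origin of a listed thing).
The state is a dict: "clock": time; "joints": joint angles; "joint_velocities": joint speeds; "tau": joint torques, N m; "eef_pos": TCP position; "orientation": TCP orientation; "ft_force": force on the tool from outside, world axes, zero at the start; "moment": the same for the moment, N m; "opening": finger opening in mm.
Only numpy, scipy, OpenCV 4.12 (cv2) and the standard library are available. Lean on these libraries where they do the work, as an engineer would, in place of code of your own. Each camera call takes 0.05 s, during which the arm holds its last target.

## Working session

There is one attempt and no reset: what is moved stays moved. The work goes in short steps, Python scripts to look and compute and a tool call to move; the robot and the scene stay as the last step left them, time stands still between calls to the robot, and variables do not carry over. Pictures are saved under pics/ and viewed, and the job is handed in when it is done.

Besides the shell and the picture viewer there is one more tool, called after "Request:" as name(argument=value, ...), one argument or row to a line, values as JSON. play_rows: Moves the arm, as the interface text tells. Its arguments: {"type":"object","properties":{"translation":{"type":"array","items":{"type":"array","items":{"type":"number"}}},"roll":{"type":"array","items":{"type":"number"}},"grip":{"type":"array","items":{"type":"number"}}},"required":["translation","roll","grip"]}

```bash
ls; mkdir -p pics
cat > h.py <<'E'
import numpy as np,cv2
from plant import r
def save(cam,name):
    p,d=r.camera(cam); cv2.imwrite(f'pics/{name}.png',cv2.cvtColor(p,cv2.COLOR_RGB2BGR)); np.save(f'pics/{name}.npy',d); return p,d
def pose(cam,st=None):
    c=r.calibration(cam)
    if 'origin' in c: return c,np.array(c['origin'],float),np.array(c['rotation'],float)
    st=st or r.get_state(); H=np.array(c['hand_eye'],float); R=np.array(st['orientation'],float)
    return c,np.array(st['eef_pos'])+R@H[:3,3],R@H[:3,:3]
def ray(cam,uv,st=None):
    c,o,R=pose(cam,st); K=np.array(c['mtx'],float)
    u=cv2.undistortPoints(np.array([[uv]],float),K,np.array([c['k1'],0,0,0,0.]))[0,0]
    # approx same model
    return o,R@np.array([u[0],-u[1],-1.])
def atz(cam,uv,z,st=None):
    o,d=ray(cam,uv,st); return o+d*(z-o[2])/d[2]
def proj(cam,P,st=None):
    c,o,R=pose(cam,st); K=np.array(c['mtx'],float)
    q=R.T@(np.array(P,float)-o); x,y=q[0]/-q[2],-q[1]/-q[2]; f=1+c['k1']*(x*x+y*y)
    return np.array([K[0,0]*x*f+K[0,2],K[1,1]*y*f+K[1,2]])
E
python3 - <<'E'
from h import *
s=r.get_state();print(s)
for c in ['scene','side','wrist']:
    save(c,c+'0')
    for l in ['round_holder_mid','square_holder_mid','bar_holder_mid','test_place','near_right_place','shoe_tab','jig']:
        for q in r.tip_of(l,c)[:3]:
            z={'test_place':22,'near_right_place':22,'shoe_tab':62,'jig':0}.get(l,49)
            print(c,l,np.round(q['uv'],1),round(q['p'],2),np.round(atz(c,q['uv'],z,s),1))
print(r.get_state()['clock'])
E
```

```text
pics
{'clock': 0.0, 'joints': array([ 7.09382312e+01,  1.51677114e+01,  9.19784889e+01,  1.48842689e-03,
        7.29773272e+01, -2.11512321e+00]), 'joint_velocities': array([-0.03588291,  0.0480065 ,  0.05005464, -0.08073581,  0.12818897,
        0.03052253]), 'tau': array([-7.53425156e-04, -5.02115071e+01, -3.56871271e+01,  7.27852061e-02,
        2.94853491e-02, -1.81725050e-04]), 'eef_pos': array([196.52873568, 645.03713583, 237.43108129]), 'orientation': array([[-7.27586730e-04, -9.56574338e-01,  2.91487574e-01],
       [-2.02962935e-03,  2.91488464e-01,  9.56572191e-01],
       [-9.99997676e-01,  1.04377497e-04, -2.15357449e-03]]), 'ft_force': array([ 1.00057347, -0.27025696,  0.07579864]), 'moment': array([-0.03971361, -0.02515732,  0.01185263]), 'opening': 88.01141461534155}
scene round_holder_mid [267.6 238. ] 0.86 [ 587.7 -137.7   49. ]
scene square_holder_mid [302.3 220. ] 0.77 [491.9 -93.3  49. ]
scene square_holder_mid [499.9 296.9] 0.68 [422.8 440.7  49. ]
scene bar_holder_mid [366.  332.6] 0.89 [675.9 207.6  49. ]
scene bar_holder_mid [439.6 244.3] 0.88 [364.6 249.6  4
[... 479 characters left out ...]
. ]
scene jig [285.7 237.4] 0.68 [ 536.9 -120.2    0. ]
scene jig [297.2 249.3] 0.32 [551.5 -72.2   0. ]
side round_holder_mid [357.8 305.7] 0.89 [ 581.5 -144.    49. ]
side round_holder_mid [326.1 319.9] 0.74 [ 515.9 -172.1   49. ]
side square_holder_mid [302.1 292.3] 0.92 [484.7 -90.1  49. ]
side bar_holder_mid [356.3 213.7] 0.96 [661.  185.7  49. ]
side bar_holder_mid [226.1 216.1] 0.7 [344.6 219.5  49. ]
side bar_holder_mid [282.6 225.7] 0.67 [475. 156.  49.]
side near_right_place [322.4 330.7] 0.91 [ 510.  -171.1   22. ]
side near_right_place [298.4 182.8] 0.64 [550.7 425.8  22. ]
side shoe_tab [310.1 251.7] 0.61 [518.7  23.3  62. ]
side jig [325.8 319.5] 0.95 [ 526.8 -120.5    0. ]
1.2
```

View images.

View pics/scene0.png

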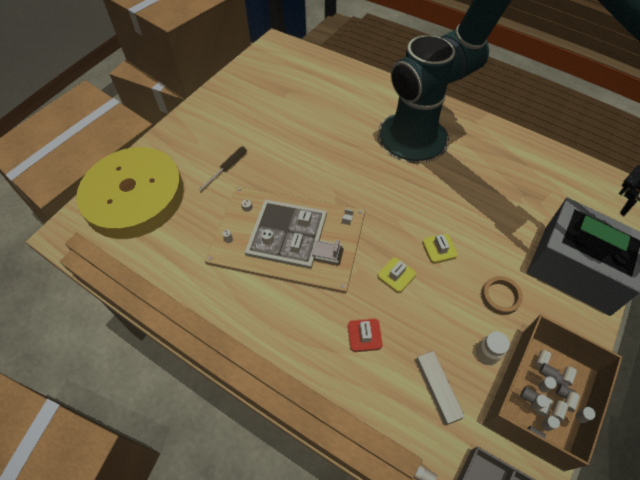

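View pics/side0.png

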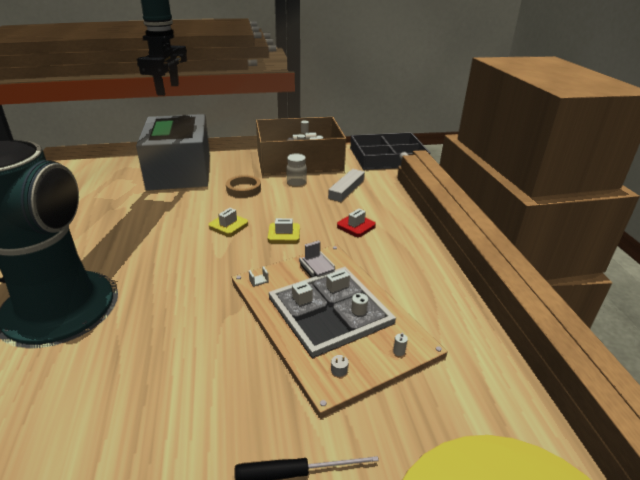

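View pics/wrist0.png

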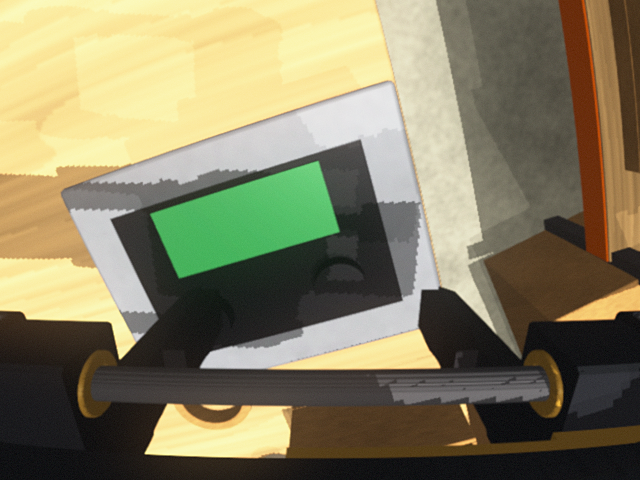

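Run:
```python
from h import *
c=r.calibration('wrist');print(c)
for s in ['scene','side']:
    print(r.calibration(s)['origin'])
for cam,uvs in {'scene':[(297,241)],'side':[(338,281)]}.items():
    for u in uvs: print(atz(cam,u,49))
a=lambda s,u:0
s=r.get_state()
c,o,R=pose('wrist',s);print(o,R)
```

```text
{'mtx': array([[371.6704493 ,   0.        , 319.88263956],
       [  0.        , 371.6704493 , 237.25468762],
       [  0.        ,   0.        ,   1.        ]]), 'k1': -0.0776042125466963, 'hand_eye': array([[ 4.82744941e-04,  3.08773381e-01, -9.51135514e-01,
        -1.45811438e+02],
       [ 5.76371181e-04,  9.51135381e-01,  3.08773630e-01,
         7.96303750e+01],
       [ 9.99999717e-01, -6.97266007e-04,  2.81187715e-04,
         3.74651507e-01],
       [ 0.00000000e+00,  0.00000000e+00,  0.00000000e+00,
         1.00000000e+00]])}
[1049.05148891  334.61211315 1045.50568502]
[ 384.74664287 -759.73698148  620.91131521]
[554.28212272 -67.78656099  49.        ]
[560.38961888 -66.61038735  49.        ]
[120.67154489 669.26161303 384.52095909] [[ 2.90906265e-01 -9.10046247e-01 -2.95278466e-01]
 [ 9.56751435e-01  2.76548147e-01  9.02652454e-02]
 [-4.86835130e-04 -3.08766822e-01  9.51137641e-01]]
```

Request:
play_rows(
  translation=[
    [0,-26,-30],
    [0,-52,-60],
    [0,-78,-90],
    [0,-104,-120],
    [0,-130,-150],
  ],
  roll=[0,0,0,0,0],
  grip=[1,1,1,1,1],
)

```text
clock: 1.62
eef_pos: [277.7, 462.7, 238.7]
orientation: [[0.0, -0.957, 0.291], [0.0, 0.291, 0.957], [-1.0, -0.0, 0.0]]
ft_force: [1.2, 0.1, -0.3]
opening: 88.6
```

Request:
play_rows(
  translation=[
    [0,-26,-31],
    [0,-52,-62],
    [0,-78,-93],
    [0,-104,-124],
    [0,-130,-155],
  ],
  roll=[0,0,0,0,0],
  grip=[1,1,1,1,1],
)

```text
clock: 2.03
eef_pos: [356.9, 276.4, 239.1]
orientation: [[0.001, -0.957, 0.291], [0.001, 0.291, 0.957], [-1.0, -0.001, 0.001]]
ft_force: [0.7, 0.2, 0.1]
opening: 88.3
```

Request:
play_rows(
  translation=[
    [0,-26,-31],
    [0,-52,-62],
    [0,-78,-93],
    [0,-104,-124],
    [0,-130,-155],
  ],
  roll=[0,0,0,0,0],
  grip=[1,1,1,1,1],
)

```text
clock: 2.45
eef_pos: [436.1, 90.0, 239.2]
orientation: [[0.001, -0.957, 0.291], [0.0, 0.291, 0.957], [-1.0, -0.001, 0.001]]
ft_force: [0.6, 0.5, 0.8]
opening: 88.4
```

Request:
play_rows(
  translation=[
    [0,-26,-31],
    [0,-52,-62],
    [0,-78,-93],
    [0,-104,-124],
    [0,-130,-155],
  ],
  roll=[-7,-14,-21,-28,-35],
  grip=[0.6,0.6,0.6,0.6,0.6],
)

```text
clock: 2.87
eef_pos: [509.2, -81.4, 239.1]
orientation: [[0.001, -0.964, -0.267], [0.0, -0.267, 0.964], [-1.0, -0.001, -0.0]]
ft_force: [0.9, 0.9, -0.6]
opening: 57.2
```

Run:
```python
from h import *
s=r.get_state();print(s['eef_pos'],s['orientation'],s['joints'],s['clock'],s['opening'],s['joint_velocities'])
save('wrist','w1')
for l in ['round_holder_mid','square_holder_mid','bar_holder_mid','test_place','near_right_place','near_left_place','far_right_place','shoe_tab','jig']:
        for q in r.tip_of(l,'wrist')[:2]:
            z={'test_place':22,'near_right_place':22,'near_left_place':22,'far_right_place':22,'shoe_tab':62,'jig':0}.get(l,49)
            print(l,np.round(q['uv'],1),round(q['p'],2),np.round(atz('wrist',q['uv'],z,s),1))
```

```text
[509.22983105 -81.41824475 239.07025608] [[ 8.16086797e-04 -9.63669887e-01 -2.67094895e-01]
 [ 6.43697512e-05 -2.67094932e-01  9.63670220e-01]
 [-9.99999665e-01 -8.03631375e-04 -1.55941457e-04]] [-1.18601408e+01 -2.30941309e+00  1.11135933e+02  1.39702678e-02
  7.11284786e+01 -1.17356127e+02] 2.8667 57.245958516967065 [ -44.59572158   27.66549302  -26.2388826     0.16179593   -1.83595109
 -124.88468466]
round_holder_mid [241.8 260.5] 0.68 [ 581.1 -140.5   49. ]
round_holder_mid [320.6 178.8] 0.65 [484.  -87.9  49. ]
square_holder_mid [316.5 176.1] 0.84 [482.6 -92.1  49. ]
bar_holder_mid [574.6 247.1] 0.7 [479.6 174.   49. ]
bar_holder_mid [322.1 256.6] 0.68 [556.1 -66.3  49. ]
near_right_place [237.6 179.9] 0.86 [ 510.8 -165.1   22. ]
near_right_place [321.3 259. ] 0.72 [568.9 -63.5  22. ]
shoe_tab [433.5 256.4] 0.97 [523.4  32.7  62. ]
```

View pics/w1.png

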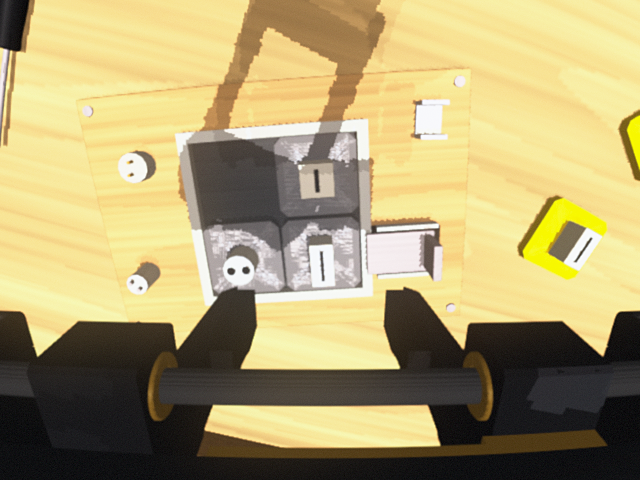

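Run:
```python
from h import *
s=r.get_state();print(s['eef_pos'],s['orientation'][:,2],s['clock'],s['joint_velocities'])
p,d=save('wrist','w2')
for l in ['round_holder_mid','square_holder_mid','bar_holder_mid','near_right_place','shoe_tab']:
        for q in r.tip_of(l,'wrist')[:2]:
            z={'near_right_place':22,'shoe_tab':62,'jig':0}.get(l,49)
            print(l,np.round(q['uv'],1),round(q['p'],2),np.round(atz('wrist',q['uv'],z,s),1))
b=cv2.cvtColor(p,cv2.COLOR_RGB2BGR)
cv2.imwrite('pics/w2c.png',cv2.resize(b[90:330,110:470],None,fx=2.2,fy=2.2,interpolation=cv2.INTER_CUBIC))
```

```text
[508.54121455 -78.26237273 238.88764937] [-2.63352059e-01  9.64699793e-01  4.82453467e-05] 3.3667 [-0.11870327  0.11887326 -0.33361896 -0.12345659 -0.06041389 -0.15917267]
square_holder_mid [314.6 177.9] 0.87 [483.7 -90.1  49. ]
bar_holder_mid [320.6 262.7] 0.77 [561.8 -63.1  49. ]
bar_holder_mid [572.8 241.2] 0.61 [474.7 172.3  49. ]
near_right_place [231.  178.8] 0.56 [ 510.2 -168.5   22. ]
shoe_tab [430.9 257.4] 0.91 [524.5  33.7  62. ]
```

View pics/w2c.png

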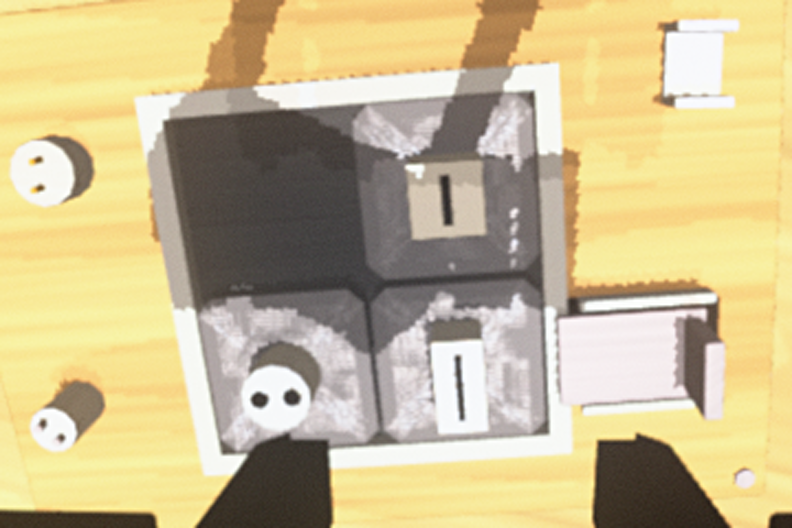

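Run:
```python
from h import *
s=r.get_state()
def fit(px,half,z):
    L=np.array([[-half,-half],[-half,half],[half,half],[half,-half]],float)
    W=np.array([atz('wrist',(110+x/2.2,90+y/2.2),z,s)[:2] for x,y in px])
    c=W.mean(0); M=(W-c).T@L
    yaw=np.degrees(np.arctan2(M[1,0]-M[0,1],M[0,0]+M[1,1])); a=np.radians(yaw)
    R=np.array([[np.cos(a),-np.sin(a)],[np.sin(a),np.cos(a)]])
    print('c',c.round(1),'yaw',yaw.round(2),'scale',np.linalg.norm(W-c,axis=1)/half/2**.5,'res',((W-c)@R-L).round(1).tolist())
    return c,R
fit([(136,99),(558,63),(572,453),(205,474)],89,34)
c,R=fit([(166,121),(535,92),(550,433),(222,450)],79,34)
for n,p in dict(T=(39.5,39.5),NL=(-39.5,39.5),NR=(-39.5,-39.5),FR=(39.5,-39.5)).items(): print(n,(c+R@p).round(1))
# block tops z=64
for n,(x,y) in dict(round=(278,397),square=(446,199),bar=(460,387)).items():
    w=atz('wrist',(110+x/2.2,90+y/2.2),64,s)[:2]; print(n,w.round(1),(R.T@(w-c)).round(1))
w=atz('wrist',(110+714/2.2,90+343/2.2),77,s)[:2];print('tab top',w,(R.T@(w-c)).round(1))
```

```text
c [ 535.8 -115.9] yaw 19.36 scale [0.99489835 0.99812743 0.99953399 0.99387799] res [[0.7, 0.3], [-0.0, -0.4], [0.1, -0.2], [-0.8, 0.3]]
c [ 535.1 -115.7] yaw 19.11 scale [0.98386522 0.98473405 0.99172398 0.9818293 ] res [[1.7, 0.8], [1.2, -1.2], [-0.9, -0.4], [-2.1, 0.8]]
T [559.5 -65.5]
NL [484.9 -91.3]
NR [ 510.7 -166. ]
FR [ 585.4 -140.1]
round [ 584.7 -139.9] [ 39.  -39.1]
square [484.3 -92.5] [-40.4  38.6]
bar [559.8 -66.2] [39.5 38.7]
tab top [509.55391264  25.83595763] [ 22.2 142.1]
```

Request:
play_rows(
  translation=[
    [30,10,-3],
    [60,20,-5],
    [90,27,-7],
    [115,27,-7],
    [125,27,-7],
  ],
  roll=[-2,-4,-4,-4,-4],
  grip=[0.6,0.6,0.6,0.6,0.6],
)

```text
clock: 4.08
eef_pos: [481.5, -92.8, 110.0]
orientation: [[-0.006, -0.945, -0.328], [0.001, -0.328, 0.945], [-1.0, 0.005, 0.003]]
ft_force: [-0.1, 0.6, -0.5]
opening: 53.0
```

```bash
cat >> h.py <<'E'
C=np.array([535.5,-115.8]); A=np.radians(19.3); RJ=np.array([[np.cos(A),-np.sin(A)],[np.sin(A),np.cos(A)]])
def J(p): return (RJ.T@(np.array(p)[:2]-C)).round(1)
def stat():
    s=r.get_state(); z=s['orientation'][:,2]
    print('t',round(s['clock'],2),'pos',np.round(s['eef_pos'],1),'jig',J(s['eef_pos']),'jawyaw',np.degrees(np.arctan2(z[1],z[0])).round(2)-90,'F jig',(RJ.T@s['ft_force'][:2]).round(1),round(s['ft_force'][2],1),'open',round(s['opening'],1)); return s
E
python3 - <<'E'
from h import *
stat(); save('wrist','w3')
E
```

```text
t 4.08 pos [481.5 -92.8 110. ] jig [-43.4  39.5] jawyaw 19.150000000000006 F jig [0.1 0.6] -0.5 open 53.0
```

View pics/w3.png

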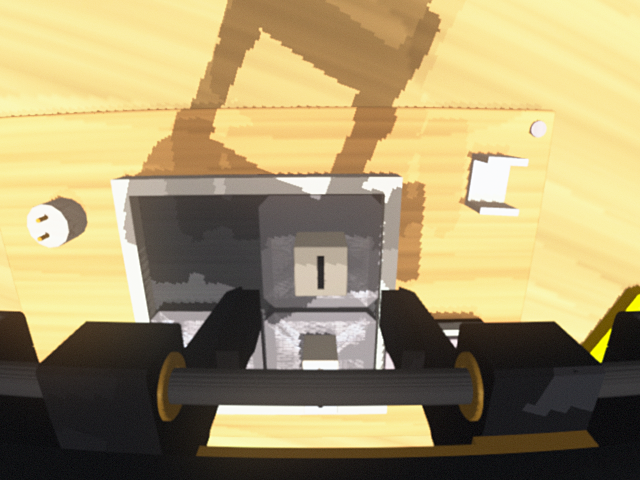

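Request:
play_rows(
  translation=[
    [25,-1,0],
    [45,-1,0],
    [62,-1,0],
    [69,-1,0],
    [69,-1,0],
  ],
  roll=[0,0,0,0,0],
  grip=[0.6,0.6,0.6,0.6,0.6],
)

```text
clock: 4.55
eef_pos: [485.3, -92.8, 44.2]
orientation: [[-0.002, -0.944, -0.329], [0.0, -0.329, 0.944], [-1.0, 0.002, 0.001]]
ft_force: [-0.8, 0.5, -0.7]
opening: 53.0
```

Run:
```python
from h import *
stat()
```

```text
t 4.55 pos [485.3 -92.8  44.2] jig [-39.8  38.3] jawyaw 19.189999999999998 F jig [-0.6  0.8] -0.7 open 53.0
```

Request:
play_rows(
  translation=[
    [0,0,0],
    [0,0,0],
    [0,0,-2],
    [0,0,-10],
    [0,0,-20],
  ],
  roll=[0,0,0,0,0],
  grip=[0.39,0.39,0.39,0.39,0.39],
)

```text
clock: 4.97
eef_pos: [492.8, -112.2, 45.7]
orientation: [[0.001, -0.944, -0.329], [-0.0, -0.329, 0.944], [-1.0, -0.001, -0.001]]
ft_force: [0.4, 0.3, 0.0]
opening: 34.4
```

Request:
play_rows(
  translation=[
    [0,0,-12],
    [0,0,-24],
    [0,0,-36],
    [0,0,-48],
    [0,0,-56],
  ],
  roll=[0,0,0,0,0],
  grip=[0.39,0.39,0.39,0.39,0.39],
)

```text
clock: 5.38
eef_pos: [511.2, -166.8, 44.8]
orientation: [[0.0, -0.945, -0.328], [-0.0, -0.328, 0.945], [-1.0, -0.0, -0.001]]
ft_force: [-0.5, 1.1, 0.7]
opening: 34.2
```

Run:
```python
from h import *
stat(); save('wrist','w4')
```

```text
t 5.38 pos [ 511.2 -166.8   44.8] jig [-39.7 -40.1] jawyaw 19.120000000000005 F jig [-0.1  1.2] 0.7 open 34.2
```

View pics/w4.png

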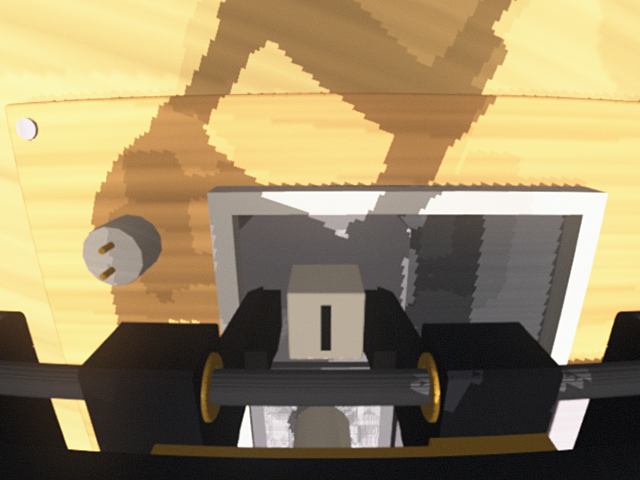

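Request:
play_rows(
  translation=[
    [0,0,-1],
    [0,0,-2],
    [0,0,-3],
    [0,0,-3],
    [0,0,-3],
  ],
  roll=[0,0,0,0,0],
  grip=[0.39,0.39,0.39,0.39,0.39],
)

```text
clock: 5.85
eef_pos: [511.3, -167.3, 44.7]
orientation: [[-0.0, -0.944, -0.329], [0.0, -0.329, 0.944], [-1.0, 0.0, 0.0]]
ft_force: [-0.2, -0.1, 0.6]
opening: 34.6
```

Run:
```python
from h import *
stat()
```

```text
t 5.85 pos [ 511.3 -167.3   44.7] jig [-39.8 -40.7] jawyaw 19.209999999999994 F jig [-0.2 -0. ] 0.6 open 34.6
```

Request:
play_rows(
  translation=[
    [0,0,-1],
    [0,0,-2],
    [0,0,-3],
    [0,0,-3],
    [0,0,-3],
  ],
  roll=[0,0,0,0,0],
  grip=[0.39,0.39,0.39,0.39,0.39],
)

```text
clock: 6.27
eef_pos: [512.0, -169.5, 44.7]
orientation: [[-0.001, -0.945, -0.328], [0.002, -0.328, 0.945], [-1.0, 0.001, 0.002]]
ft_force: [-1.3, 4.5, 4.1]
opening: 34.3
```

Run:
```python
from h import *
stat();save('wrist','w5')
```

```text
t 6.27 pos [ 512.  -169.5   44.7] jig [-39.9 -42.9] jawyaw 19.17 F jig [0.3 4.7] 4.1 open 34.3
```

View pics/w5.png

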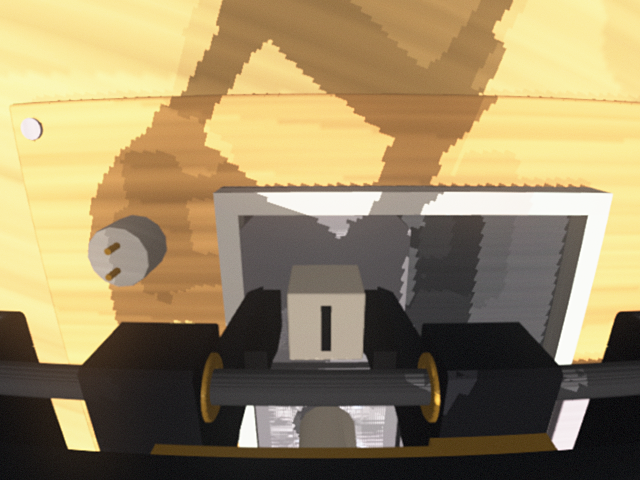

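Request:
play_rows(
  translation=[
    [0,0,2],
    [0,0,2],
    [-15,0,2],
    [-35,0,2],
    [-45,0,2],
  ],
  roll=[0,0,0,0,0],
  grip=[0.65,0.65,0.65,0.68,0.68],
)

```text
clock: 6.73
eef_pos: [512.9, -169.3, 91.5]
orientation: [[0.002, -0.944, -0.329], [-0.001, -0.329, 0.944], [-1.0, -0.002, -0.002]]
ft_force: [0.6, -0.0, 0.2]
opening: 59.5
```

Request:
play_rows(
  translation=[
    [0,-16,16],
    [0,-32,32],
    [0,-48,48],
    [0,-64,64],
    [0,-80,80],
  ],
  roll=[7,14,21,28,35],
  grip=[0.68,0.68,0.68,0.68,0.68],
)

```text
clock: 7.15
eef_pos: [561.9, -66.2, 90.0]
orientation: [[0.001, -0.96, 0.279], [-0.001, 0.279, 0.96], [-1.0, -0.001, -0.0]]
ft_force: [-0.5, 0.0, 0.4]
opening: 60.3
```

Request:
play_rows(
  translation=[
    [0,0,0],
    [0,0,0],
    [0,0,0],
    [0,0,0],
    [0,0,0],
  ],
  roll=[7,14,21,28,35],
  grip=[0.68,0.68,0.68,0.68,0.68],
)

```text
clock: 7.57
eef_pos: [561.5, -66.9, 89.8]
orientation: [[0.001, -0.627, 0.779], [-0.001, 0.779, 0.627], [-1.0, -0.001, 0.0]]
ft_force: [0.3, 0.5, 0.8]
opening: 60.1
```

Request:
play_rows(
  translation=[
    [0,0,0],
    [0,0,0],
    [0,0,0],
    [0,0,0],
    [0,0,0],
  ],
  roll=[7,14,20,20,20],
  grip=[0.68,0.68,0.68,0.68,0.68],
)

```text
clock: 7.98
eef_pos: [561.4, -67.0, 89.8]
orientation: [[0.001, -0.331, 0.943], [-0.0, 0.943, 0.331], [-1.0, -0.001, 0.0]]
ft_force: [-0.7, 1.0, 0.3]
opening: 59.6
```

Run:
```python
from h import *
stat();save('wrist','w6');save('side','s6')
```

```text
t 7.98 pos [561.4 -67.   89.8] jig [40.5 37.5] jawyaw -70.65 F jig [-0.4  1.2] 0.3 open 59.6
```

View pics/w6.png

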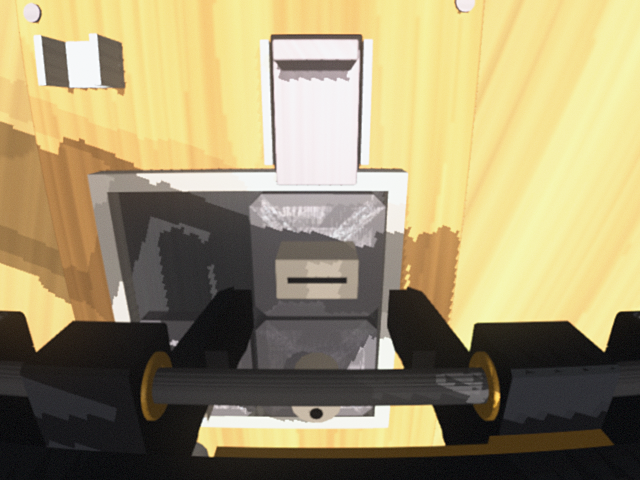

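View pics/s6.png

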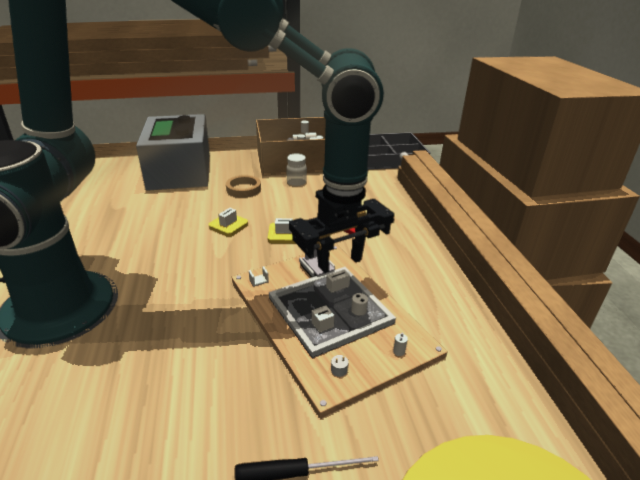

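Request:
play_rows(
  translation=[
    [20,1,-1],
    [38,1,-1],
    [45,1,-1],
    [45,1,-1],
    [45,1,-1],
  ],
  roll=[0,0,0,0,0],
  grip=[0.68,0.68,0.68,0.6,0.53],
)

```text
clock: 8.5
eef_pos: [559.6, -66.1, 44.5]
orientation: [[-0.001, -0.329, 0.944], [0.0, 0.944, 0.329], [-1.0, 0.0, -0.001]]
ft_force: [-0.6, 0.1, 0.6]
opening: 48.6
```

Request:
play_rows(
  translation=[
    [0,0,0],
    [0,0,-2],
    [0,0,-8],
    [0,0,-18],
    [0,0,-30],
  ],
  roll=[0,0,0,0,0],
  grip=[0.53,0.53,0.53,0.53,0.53],
)

```text
clock: 8.92
eef_pos: [531.8, -76.3, 45.6]
orientation: [[0.002, -0.329, 0.944], [-0.0, 0.944, 0.329], [-1.0, -0.001, 0.002]]
ft_force: [1.6, 0.0, 0.8]
opening: 47.0
```

Request:
play_rows(
  translation=[
    [0,0,-12],
    [0,0,-24],
    [0,0,-36],
    [0,0,-46],
    [0,0,-49],
  ],
  roll=[0,0,0,0,0],
  grip=[0.53,0.53,0.53,0.53,0.53],
)

```text
clock: 9.33
eef_pos: [482.7, -92.5, 44.3]
orientation: [[-0.002, -0.328, 0.945], [0.0, 0.945, 0.328], [-1.0, 0.001, -0.002]]
ft_force: [1.0, -0.0, -0.3]
opening: 46.7
```

Run:
```python
from h import *
stat();save('wrist','w7')
```

```text
t 9.33 pos [482.7 -92.5  44.3] jig [-42.1  39.5] jawyaw -70.86 F jig [ 0.9 -0.4] -0.3 open 46.7
```

View pics/w7.png

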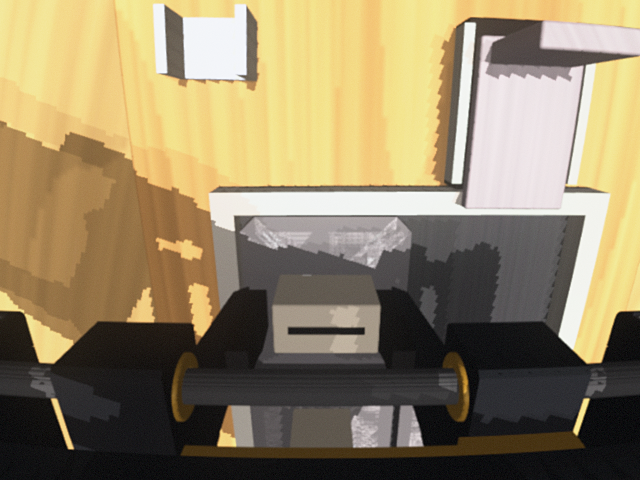

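Bar moved to the near-left place (block at about 320,315). Seat it against the wall.

Request:
play_rows(
  translation=[
    [0,0,-1],
    [0,0,-2],
    [0,0,-4],
    [0,0,-4],
    [0,0,-4],
  ],
  roll=[0,0,0,0,0],
  grip=[0.53,0.53,0.53,0.53,0.53],
)

```text
clock: 9.8
eef_pos: [481.6, -93.3, 44.7]
orientation: [[-0.0, -0.329, 0.944], [0.0, 0.944, 0.329], [-1.0, 0.0, -0.0]]
ft_force: [-0.4, 0.9, -0.4]
opening: 46.7
```

Run:
```python
from h import *
stat()
```

```text
t 9.8 pos [481.6 -93.3  44.7] jig [-43.4  39. ] jawyaw -70.81 F jig [-0.1  1. ] -0.4 open 46.7
```

Request:
play_rows(
  translation=[
    [0,0,-1],
    [0,0,-2],
    [0,0,-2],
    [0,0,-2],
    [0,0,-2],
  ],
  roll=[0,0,0,0,0],
  grip=[0.53,0.53,0.53,0.53,0.53],
)

```text
clock: 10.22
eef_pos: [480.8, -93.8, 45.3]
orientation: [[0.002, -0.328, 0.945], [0.0, 0.945, 0.328], [-1.0, -0.001, 0.002]]
ft_force: [3.5, 3.3, -1.3]
opening: 46.8
```

Run:
```python
from h import *
stat()
```

```text
t 10.22 pos [480.8 -93.8  45.3] jig [-44.3  38.8] jawyaw -70.83 F jig [4.4 2. ] -1.3 open 46.8
```

Request:
play_rows(
  translation=[
    [0,0,2],
    [0,0,2],
    [-15,0,2],
    [-35,0,2],
    [-45,0,2],
  ],
  roll=[0,0,0,0,0],
  grip=[0.68,0.68,0.68,0.68,0.68],
)

```text
clock: 10.63
eef_pos: [481.5, -93.8, 90.9]
orientation: [[-0.0, -0.329, 0.944], [-0.001, 0.944, 0.329], [-1.0, -0.001, -0.0]]
ft_force: [0.9, 0.1, 0.0]
opening: 59.9
```

Request:
play_rows(
  translation=[
    [0,-16,16],
    [0,-32,32],
    [0,-48,48],
    [0,-64,65],
    [0,-78,81],
  ],
  roll=[-7,-14,-21,-28,-35],
  grip=[0.6,0.6,0.6,0.6,0.6],
)

```text
clock: 11.05
eef_pos: [584.2, -141.3, 89.5]
orientation: [[-0.001, -0.814, 0.58], [-0.0, 0.58, 0.814], [-1.0, 0.0, -0.001]]
ft_force: [-0.2, 0.6, 0.6]
opening: 52.9
```

Request:
play_rows(
  translation=[
    [0,0,0],
    [0,0,0],
    [0,0,0],
    [0,0,0],
    [0,0,0],
  ],
  roll=[-7,-14,-21,-28,-35],
  grip=[0.6,0.6,0.6,0.6,0.6],
)

```text
clock: 11.47
eef_pos: [583.0, -140.7, 89.2]
orientation: [[-0.001, -1.0, 0.008], [-0.0, 0.008, 1.0], [-1.0, 0.001, -0.0]]
ft_force: [0.5, 0.3, -0.1]
opening: 53.0
```

Request:
play_rows(
  translation=[
    [0,0,0],
    [0,0,0],
    [0,0,0],
    [0,0,0],
    [0,0,0],
  ],
  roll=[-7,-14,-20,-20,-20],
  grip=[0.6,0.6,0.6,0.6,0.6],
)

```text
clock: 11.88
eef_pos: [583.2, -140.6, 89.4]
orientation: [[-0.001, -0.945, -0.326], [-0.0, -0.326, 0.945], [-1.0, 0.001, 0.0]]
ft_force: [-1.0, -0.2, -0.6]
opening: 53.1
```

Run:
```python
from h import *
stat();save('wrist','w8')
```

```text
t 11.88 pos [ 583.2 -140.6   89.4] jig [ 36.8 -39.2] jawyaw 19.010000000000005 F jig [-1.   0.2] -0.6 open 53.1
```

View pics/w8.png

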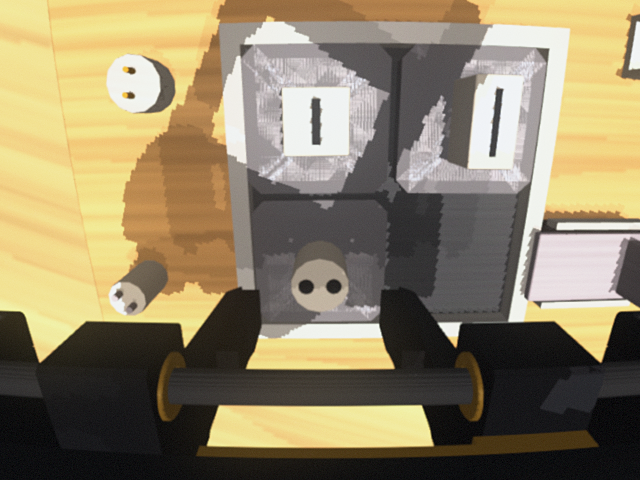

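Request:
play_rows(
  translation=[
    [20,-2,0],
    [38,-2,0],
    [45,-2,0],
    [45,-2,0],
    [45,-2,0],
  ],
  roll=[0,0,0,0,0],
  grip=[0.6,0.6,0.6,0.5,0.39],
)

```text
clock: 12.35
eef_pos: [585.0, -139.7, 44.4]
orientation: [[-0.001, -0.945, -0.328], [0.0, -0.328, 0.945], [-1.0, 0.001, 0.001]]
ft_force: [0.0, 0.4, 0.3]
opening: 41.4
```

Request:
play_rows(
  translation=[
    [0,0,0],
    [0,0,2],
    [0,0,8],
    [0,0,18],
    [0,0,30],
  ],
  roll=[0,0,0,0,0],
  grip=[0.39,0.39,0.39,0.39,0.39],
)

```text
clock: 12.77
eef_pos: [576.1, -111.2, 45.6]
orientation: [[0.002, -0.945, -0.328], [-0.001, -0.328, 0.945], [-1.0, -0.001, -0.001]]
ft_force: [0.5, -0.4, 0.2]
opening: 34.7
```

Request:
play_rows(
  translation=[
    [0,0,12],
    [0,0,24],
    [0,0,36],
    [0,0,46],
    [0,0,50],
  ],
  roll=[0,0,0,0,0],
  grip=[0.39,0.39,0.39,0.39,0.39],
)

```text
clock: 13.18
eef_pos: [558.2, -62.3, 44.5]
orientation: [[-0.001, -0.944, -0.33], [0.0, -0.33, 0.944], [-1.0, 0.001, 0.001]]
ft_force: [0.2, -0.5, -0.0]
opening: 34.3
```

Request:
play_rows(
  translation=[
    [0,0,1],
    [0,0,2],
    [0,0,2],
    [0,0,2],
    [0,0,2],
  ],
  roll=[0,0,0,0,0],
  grip=[0.39,0.39,0.39,0.39,0.39],
)

```text
clock: 13.6
eef_pos: [558.7, -62.8, 44.7]
orientation: [[-0.0, -0.945, -0.328], [-0.0, -0.328, 0.945], [-1.0, 0.0, -0.0]]
ft_force: [0.2, 0.5, -0.3]
opening: 34.3
```

Run:
```python
from h import *
stat();save('wrist','w9')
```

```text
t 13.6 pos [558.7 -62.8  44.7] jig [39.4 42.4] jawyaw 19.150000000000006 F jig [0.4 0.4] -0.3 open 34.3
```

View pics/w9.png

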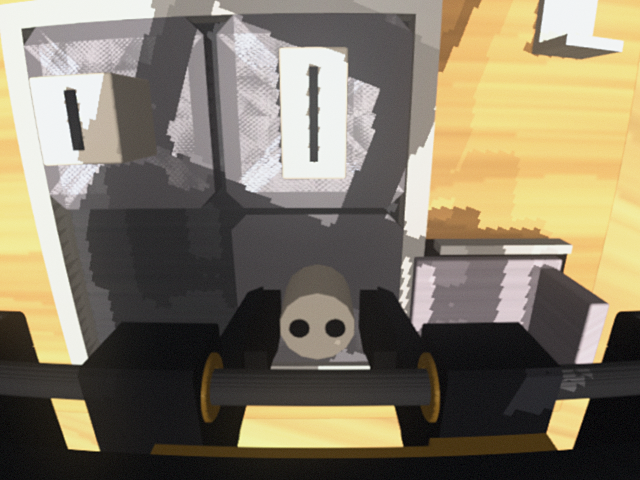

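Request:
play_rows(
  translation=[
    [0,0,-2],
    [0,0,-2],
    [-15,0,-2],
    [-35,0,-2],
    [-60,0,-2],
  ],
  roll=[0,0,0,0,0],
  grip=[0.6,0.6,0.6,0.6,0.6],
)

```text
clock: 14.07
eef_pos: [557.6, -64.2, 103.6]
orientation: [[-0.004, -0.945, -0.328], [0.001, -0.328, 0.945], [-1.0, 0.004, 0.002]]
ft_force: [-0.2, -0.2, -0.5]
opening: 53.0
```

Request:
play_rows(
  translation=[
    [0,0,30],
    [0,0,65],
    [0,0,105],
    [0,0,135],
    [0,0,146],
  ],
  roll=[0,0,0,0,0],
  grip=[0.3,0,0,0,0],
)

```text
clock: 14.48
eef_pos: [509.7, 76.3, 104.7]
orientation: [[-0.001, -0.944, -0.33], [0.001, -0.33, 0.944], [-1.0, 0.001, 0.001]]
ft_force: [-1.2, -0.2, 0.1]
opening: 21.4
```

Request:
play_rows(
  translation=[
    [0,0,0],
    [0,0,0],
    [0,0,0],
    [0,0,0],
    [0,0,0],
  ],
  roll=[0,0,0,0,0],
  grip=[0,0,0,0,0],
)

```text
clock: 14.9
eef_pos: [511.8, 72.4, 104.7]
orientation: [[0.0, -0.945, -0.327], [-0.0, -0.327, 0.945], [-1.0, -0.0, -0.0]]
ft_force: [0.5, -0.2, 0.4]
opening: 0.5
```

Run:
```python
from h import *
s=stat();save('wrist','w10');save('scene','sc10')
for q in r.tip_of('shoe_tab','wrist')[:2]: print(q, J(atz('wrist',q['uv'],62,s)))
```

```text
t 14.9 pos [511.8  72.4 104.7] jig [ 39.8 185.5] jawyaw 19.08 F jig [ 0.4 -0.3] 0.4 open 0.5
{'uv': [246.8, 268.5], 'p': 0.73} [ 39.4 145.2]
```

View pics/w10.png

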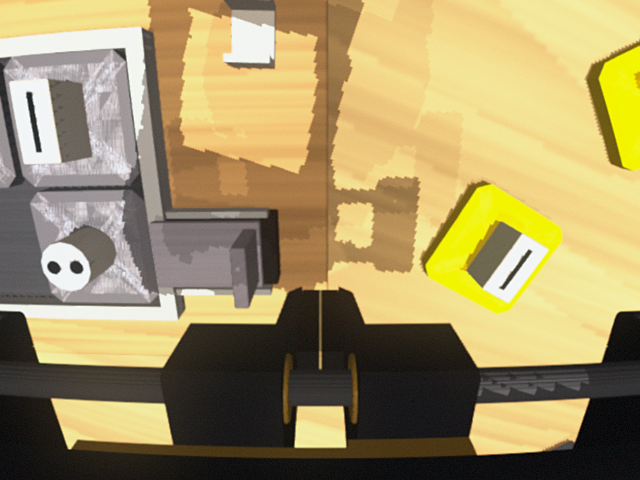

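Request:
play_rows(
  translation=[
    [20,0,0],
    [40,0,0],
    [52,0,0],
    [52,0,0],
    [52,0,-4],
  ],
  roll=[0,0,0,0,0],
  grip=[0,0,0,0,0],
)

```text
clock: 15.47
eef_pos: [511.6, 69.9, 51.9]
orientation: [[-0.002, -0.944, -0.329], [-0.0, -0.329, 0.944], [-1.0, 0.002, 0.001]]
ft_force: [0.2, -0.2, -0.7]
opening: 0.5
```

Request:
play_rows(
  translation=[
    [0,0,-6],
    [0,0,-12],
    [0,0,-18],
    [0,0,-24],
    [0,0,-30],
  ],
  roll=[0,0,0,0,0],
  grip=[0,0,0,0,0],
)

```text
clock: 15.88
eef_pos: [523.5, 41.1, 53.7]
orientation: [[0.002, -0.945, -0.328], [0.001, -0.328, 0.945], [-1.0, -0.002, -0.0]]
ft_force: [0.4, 2.0, -0.1]
opening: 0.5
```

Run:
```python
from h import *
s=stat();save('wrist','w11')
for q in r.tip_of('shoe_tab','wrist')[:2]: print(q, J(atz('wrist',q['uv'],62,s)))
```

```text
t 15.88 pos [523.5  41.1  53.7] jig [ 40.5 152. ] jawyaw 19.159999999999997 F jig [1.1 1.7] -0.1 open 0.5
{'uv': [274.7, 312.2], 'p': 0.77} [ 38.5 133.1]
```

View pics/w11.png

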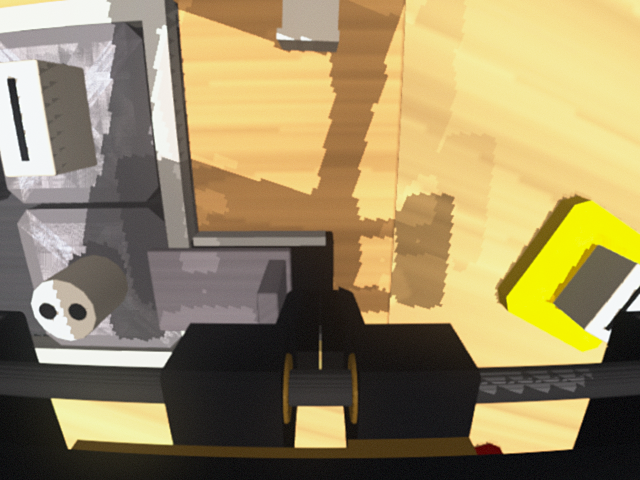

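Contact, shoe part-way in. Continue gently toward the stop.

Request:
play_rows(
  translation=[
    [0,0,-3],
    [0,0,-6],
    [0,0,-9],
    [0,0,-12],
    [0,0,-12],
  ],
  roll=[0,0,0,0,0],
  grip=[0,0,0,0,0],
)

```text
clock: 16.4
eef_pos: [526.5, 29.7, 52.7]
orientation: [[-0.0, -0.944, -0.329], [-0.0, -0.329, 0.944], [-1.0, 0.0, -0.0]]
ft_force: [0.3, 0.6, 0.3]
opening: 0.5
```

Run:
```python
from h import *
s=stat()
```

```text
t 16.4 pos [526.5  29.7  52.7] jig [ 39.6 140.3] jawyaw 19.180000000000007 F jig [0.5 0.5] 0.3 open 0.5
```

Request:
play_rows(
  translation=[
    [0,0,-1],
    [0,0,-2],
    [0,0,-3],
    [0,0,-4],
    [0,0,-4],
  ],
  roll=[0,0,0,0,0],
  grip=[0,0,0,0,0],
)

```text
clock: 16.82
eef_pos: [526.9, 28.3, 52.7]
orientation: [[-0.002, -0.945, -0.328], [0.003, -0.328, 0.945], [-1.0, 0.001, 0.004]]
ft_force: [-2.8, 9.7, 3.5]
opening: 0.3
```

Run:
```python
from h import *
s=stat();save('wrist','w12')
```

```text
t 16.82 pos [526.9  28.3  52.7] jig [ 39.5 138.9] jawyaw 19.120000000000005 F jig [ 0.6 10.1] 3.5 open 0.3
```

View pics/w12.png

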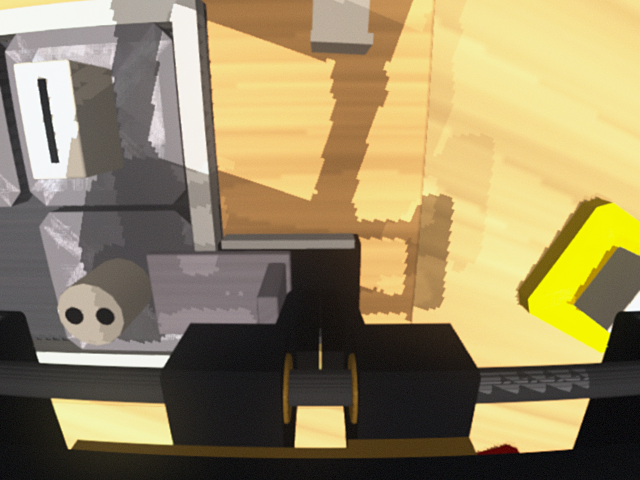

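Request:
play_rows(
  translation=[
    [0,0,5],
    [0,0,15],
    [-20,0,20],
    [-55,0,20],
    [-95,0,20],
  ],
  roll=[0,0,0,0,0],
  grip=[0,0,0,0,0],
)

```text
clock: 17.28
eef_pos: [518.2, 45.6, 145.9]
orientation: [[-0.007, -0.944, -0.329], [-0.001, -0.329, 0.944], [-1.0, 0.007, 0.001]]
ft_force: [1.1, -0.4, 0.1]
opening: 0.6
```

Request:
play_rows(
  translation=[
    [-30,0,-10],
    [-60,0,-30],
    [-90,0,-50],
    [-90,0,-60],
    [-90,0,-60],
  ],
  roll=[0,0,0,0,0],
  grip=[0,0,0,0,0],
)

```text
clock: 17.7
eef_pos: [542.7, -12.9, 240.2]
orientation: [[0.005, -0.945, -0.327], [-0.001, -0.327, 0.945], [-1.0, -0.005, -0.003]]
ft_force: [0.2, 0.2, -0.9]
opening: 0.5
```

Request:
play_rows(
  translation=[
    [0,0,0],
    [0,0,0],
    [0,0,0],
    [0,0,0],
    [0,0,0],
  ],
  roll=[0,0,0,0,0],
  grip=[0,0,0,0,0],
)

```text
clock: 18.12
eef_pos: [540.0, -10.7, 236.5]
orientation: [[-0.002, -0.944, -0.329], [0.0, -0.329, 0.944], [-1.0, 0.002, 0.001]]
ft_force: [-0.3, 0.3, -0.0]
opening: 0.4
```

Run:
```python
from h import *
s=stat();p,d=save('wrist','w13')
for q in r.tip_of('shoe_tab','wrist')[:2]: print(q, J(atz('wrist',q['uv'],62,s)))
for y in (59,62,65): print(y,[proj('wrist',[*(C+RJ@np.array([x,y])),43],s).round(0) for x in (18.5,60.5)])
b=cv2.cvtColor(p,cv2.COLOR_RGB2BGR)
cv2.imwrite('pics/w13c.png',cv2.resize(b[130:350,120:480],None,fx=2.2,fy=2.2,interpolation=cv2.INTER_CUBIC))
save('side','s13');save('scene','sc13')
```

```text
t 18.12 pos [540.  -10.7 236.5] jig [39.  97.7] jawyaw 19.230000000000004 F jig [-0.2  0.4] -0.0 open 0.4
{'uv': [344.7, 211.5], 'p': 0.88} [ 39.  119.7]
59 [array([278., 185.]), array([279., 229.])]
62 [array([281., 185.]), array([282., 229.])]
65 [array([284., 185.]), array([286., 229.])]
```

View pics/w13c.png

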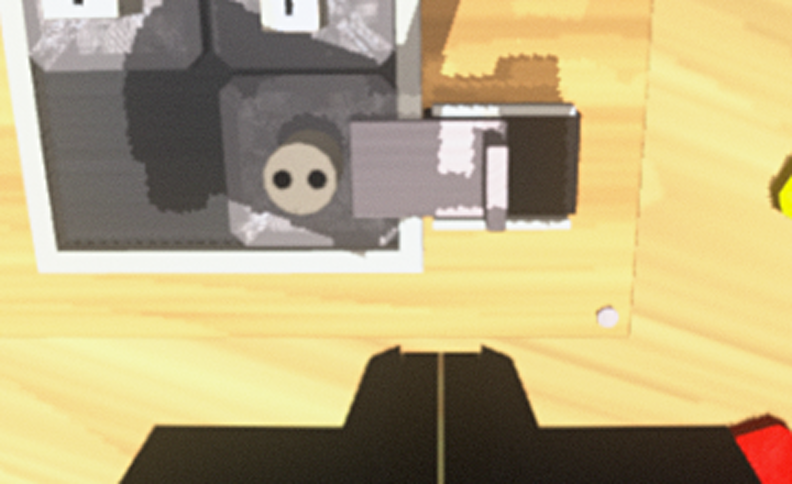

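View pics/s13.png

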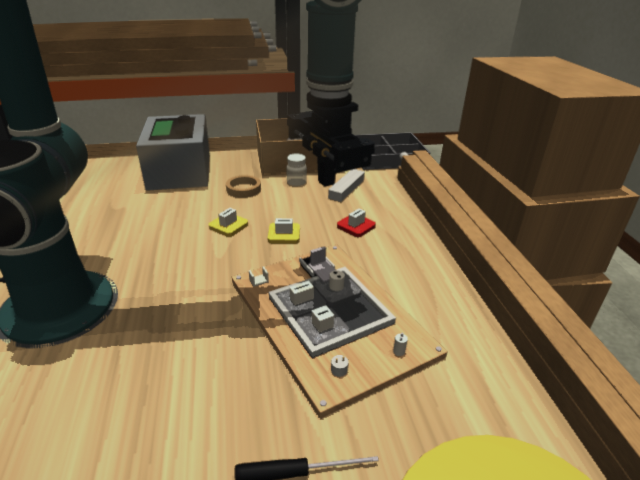

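Run:
```python
from h import *
s=r.get_state()
z=np.array([-2.63352059e-01,9.64699793e-01,0]);x=np.array([0,0,-1.]);y=np.cross(z,x)
s2=dict(eef_pos=np.array([508.54,-78.26,238.89]),orientation=np.stack([x,y,z],1))
f=lambda u,h,st,fx,ox,oy:J(atz('wrist',(ox+u[0]/fx,oy+u[1]/fx),h,st))
print('tip before',f((559,360),43,s2,2.2,110,90),'after',f((351,170),43,s,2.2,120,130))
print('tab outer top before',f((722,343),77,s2,2.2,110,90),'after',f((507,175),77,s,2.2,120,130))
print('holder top',f((300,179),64,s,2.2,120,130))
d=np.load('pics/w13.npy')
c,o,R=pose('wrist',s);K=c['mtx']
v,u=np.mgrid[0:480,0:640];q=cv2.undistortPoints(np.stack([u,v],-1).reshape(-1,1,2).astype(float),K,np.array([c['k1'],0,0,0,0.]))[:,0]
D=d.reshape(-1);P=(np.c_[q[:,0]*D,-q[:,1]*D,-D]@R.T+o);L=(P[:,:2]-C)@RJ
m=(D>0)&(abs(L[:,0]-39.5)<14)
for lo in range(40,175,2):
    k=m&(L[:,1]>=lo)&(L[:,1]<lo+2)
    if k.any(): print(lo,np.round(np.percentile(P[k,2],[10,50,90]),0),end=' ')
for n,(a,b) in dict(T=(39.5,39.5),NL=(-39.5,39.5),NR=(-39.5,-39.5)).items():
    for dx,dy in ((-28,0),(28,0),(0,-28),(0,25)):
        k=(abs(L[:,0]-a-dx)<4)&(abs(L[:,1]-b-dy)<4)&(D>0); print('\n',n,dx,dy,np.median(P[k,2]).round(1) if k.any() else None,end='')
```

```text
tip before [38.  84.1] after [40.6 59. ]
tab outer top before [ 22.5 146.5] after [ 34.6 122.8]
holder top [39.3 40.7]
40 [64. 65. 66.] 42 [64. 65. 66.] 44 [64. 65. 66.] 46 [51. 65. 66.] 48 [43. 65. 66.] 50 [35. 64. 66.] 52 [35. 51. 65.] 54 [34. 36. 59.] 56 [34. 35. 36.] 58 [43. 44. 45.] 60 [43. 44. 45.] 62 [43. 44. 45.] 64 [43. 44. 45.] 66 [43. 44. 45.] 68 [43. 44. 45.] 70 [43. 44. 45.] 72 [43. 44. 45.] 74 [43. 44. 45.] 76 [43. 44. 45.] 78 [43. 44. 45.] 80 [ 43.  44. 264.] 82 [ 44. 252. 266.] 84 [ 43. 251. 265.] 86 [ 44. 260. 277.] 88 [242. 283. 314.] 90 [ 45. 268. 282.] 92 [ 44. 268. 282.] 94 [ 45. 264. 282.] 96 [ 44. 250. 282.] 98 [ 45. 268. 282.] 100 [ 45. 268. 282.] 102 [ 45. 268. 282.] 104 [242. 281. 310.] 106 [ 44. 260. 279.] 108 [ 44. 251. 265.] 110 [ 44. 253. 265.] 112 [ 43.  44. 264.] 114 [55. 76. 78.] 116 [77. 78. 79.] 118 [77. 78. 79.] 120 [77. 78. 79.] 122 [44. 44. 77.] 124 [34. 35. 36.] 126 [34. 35. 36.] 128 [34. 35. 36.] 130 [34. 35. 36.] 132 [34. 35. 36.] 134 [34. 35. 36.] 136 [34. 35. 36.] 138 [34. 35. 36.] 140 [34. 35. 36.] 142 [34. 35. 36.] 144 [34. 35. 36.] 146 [34. 35. 36.] 148 [34. 35. 36.] 150 [34. 35. 36.] 152 [34. 35. 36.] 154 [34. 35. 36.] 156 [34. 35. 35.] 158 [19. 19. 19.] 160 [18. 19. 20.] 162 [18. 19. 20.] 164 [18. 19. 20.] 166 [18. 19. 20.] 168 [18. 19. 20.] 170 [18. 19. 20.] 172 [ 19. 311. 319.] 174 [304. 310. 317.] 
 T -28 0 316.8
 T 28 0 35.2
 T 0 -28 35.0
 T 0 25 44.2
 NL -28 0 34.8
 NL 28 0 34.8
 NL 0 -28 34.8
 NL 0 25 34.9
 NR -28 0 35.0
 NR 28 0 34.9
 NR 0 -28 35.6
 NR 0 25 35.1
```

Run:
```python
from h import *
stat();print(r.job_done())
```

```text
t 18.32 pos [540.7 -11.1 237.5] jig [39.5 97.1] jawyaw 19.200000000000003 F jig [-1.  -0.1] 0.1 open 0.2
the job is handed in; nothing more can be done
None
```

The round holder is in the test place and the contact shoe is pushed home over it; I handed the job in at about 18.3 s of the 54 s allowed. I slid the carriers in this order: square holder near-left to near-right, bar holder test place to near-left, round holder far-right to test place. I then pushed the shoe's tab until it stopped, at about 10 N.

**Last checks:**
- **Round holder:** its centre measured at jig (39.3, 40.7), against (39.5, 39.5) for the test place, which is within the 3 mm play. I did not push this carrier until it pressed on the tray wall; the other two I did, at about 5 N.
- **Carriers flat:** the plate tops read 34.8 to 35.6 mm against 34 mm nominal, so all three lie level. One of the twelve sample spots, on the round holder's plate, was hidden by the gripper.
- **Shoe:** its tip measured about 59 mm from the tray centre, where 59 mm is fully home, and its outer end about 124–125 mm (125 expected).
- **Other things on the bench:** the end cap, starter, clip and coloured look-alikes looked unmoved in the last side picture. I judged this by eye and did not measure it.

**One disagreement:** before the push I measured the shoe tip at about 84 mm, where fully drawn back should be 89 mm. It is either a picking error or a shoe that started slightly in. The final position agrees with home either way.

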